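# Hang the filter ring on the sprung J-hook

### The arm

A 6-joint arm with a two-finger parallel gripper is mounted at the origin on the work surface. World frame = base frame: x ahead of the robot, y to its left, z up, the work surface at z = 0. Lengths are in m, angles in rad, forces in N, time in s.
With the tool pointing down it reaches from about 0.325 to 1 m from the base axis. Payload 5.1 kg.
Tool frame: the origin (TCP) lies midway between the tips of the shut fingers; the grasp point (between the pads) lies 19 mm behind it; z points along the fingers, x is the direction in which the jaws open and shut, and the axes are right-handed (so a half turn about z gives the same grasp; the last joint's range is limited). The gripper opens to 85 mm and grips with 20 to 120 N. Pads are 22 mm wide; open, the fingers measure 114 mm over their backs; the gripper's body (76 mm by 85 mm) begins 54 mm behind the grasp point. The pads swing forward as they close: fully open they stand 13 mm farther back than shut.
Start: joints at [1.203, 0.124, 1.65, -0, 1.367, -0.083], TCP at [0.183, 0.624, 0.197] pointing down, gripper open.
Joint ranges: [-2.61, 2.61], [-1.02, 2.33], [0.03, 2.71], [-1.35, 4.49], [0.32, 2.68], [-2.91, 2.91]. Speed limits (rad/s): [2.57, 2.57, 3.14, 3.14, 3.14, 3.14].

### API

Orientations are given as a rotation vector (axis times angle).
In Python, from rig import arm gives the robot as it stands.
- The arm moves only by the tool drive_tool, never from a script. Its argument "rows" is a list that holds one entry, the list of rows, each a list of 7 numbers: the shift along the tool's x, y, z in cm, then the turn, a rotation vector about the tool's x, y, z in rad, then the closure, from 0 (fully open) to 1 (shut). In form: [[[x, y, z, wx, wy, wz, gripper], ...]]. A call has 1 to 20 rows; each row is the pose to reach, as a shift and turn from the pose commanded when the call began, along the tool's axes at that moment; what a row does not reach only later rows make up. A row lasts 1/12 s, in which the tool goes at most 41.7 mm and 7.16 degrees, less where a joint would pass 70% of its speed; a pose out of reach is approached as far as the arm can. A call with a gripper value outside its range is refused whole. The fingers move at their own pace and stop on an object; the grip force is fixed at half the most. Time passes only in rows, so rows that repeat a pose let the fingers close. It gives the time, the measured TCP pose, the force and the opening at its end, in the units of the state.
- arm.get_obs(): the state, without advancing time (a new reading comes with each control period).
- arm.get_image(name): name is "scene" or "top"; returns the picture (420x560x3 uint8, red, green, blue); there is no depth.
- arm.calibration(name): a dict with "fx", "fy", "cx", "cy" (pixels), "world_from_camera" (4x4, takes a point from camera to world coordinates). Camera axes: x right, y down, z forward; pixel columns grow to the right and rows downward; lengths in m; the calibration is good to about 2 mm. A picture is of the moment at which its call begins. calibration takes no time and is no camera call.
- arm.finish_job(): hands the job in, once; it reports no verdict.
The state is a dict: "time_s": time; "joints": joint angles; "joint_vel": joint speeds; "joint_efforts": joint torques, N m; "eef_pos": TCP position; "ee_rot": TCP orientation; "wrist_force": force on the tool from outside, world axes, zero at the start; "moment": the same for the moment, N m; "finger_gap": opening from 0.0 (shut) to 1.0 (fully open).
Only numpy, scipy, OpenCV 4.12 (cv2) and the standard library are available. Lean on these libraries where they do the work, as an engineer would, in place of code of your own. Each camera call takes 0.05 s, during which the arm holds its last target. There are 200 camera calls.

### The job

Lift the blue filter ring out of its drying rack by the top of its rim, bring it over the orange J-hook on the lab stand so that the hook passes through the ring, and press the rim straight down between the hook's sprung jaws until the green seat under it is fully down. Feel for it: the hook's height is hand-set and varies, and the ring must never be pushed against the hook with more than 20 N. Then let go, leaving the ring hanging upright and still on the hook, and do not disturb the beaker and bottles on the bench.

Things in the scene. Friction and masses are not known exactly. Their poses are not given: they have to be found in the camera images.
- ring: blue flat plastic ring with white seals, 190 mm outside diameter, 122 mm hole, so the rim is 34 mm from outer to inner edge, 14 mm thick, 0.22 to 0.36 kg. Origin at the centre of the ring (in the middle of the hole and of the thickness); its x axis is the ring's axis, horizontal as it stands. It starts standing upright in the rack, its top 204 mm above the bench.
- rack: fixed white drying rack, 110 mm (x) by 160 mm (y), two plates 72 mm high with a 16 mm slot between them in which the ring stands (slot along y). Origin at the centre of its underside; x is the axis of the standing ring.
- stand: fixed lab stand: grey base 170 x 120 x 12 mm, 14 mm rod rising from the origin to 295 mm. A dark clamp (32 x 34 mm, top 11 mm above the seat) on the rod carries an orange J-hook of 8 mm bar pointing along -x to 85 mm from the rod. The clamp does not yield; its height is set anew each time and not reported: the top of the free green seat lies 230 to 270 mm above the bench.
- hook_mid (a point): centre of the hook's throat, fixed to the stand (axes the same), 60 mm from the rod along -x, 250 mm above the bench: the middle of the seat's height range, NOT its actual height. The ring goes in with its axis along x and mid-thickness at this x. Hook, jaws and seat reach from 15 mm below to 17 mm above the free seat. Gripping only the outer 14 mm of the rim keeps fingers clear of the jaws.
- seat (a joint): the green seat under the rim in the hook's throat: 0 when free (up), 0.005 m when fully down on its stop. Only the rim's inner edge pushes it; its spring takes 0.4 N at first, 1.4 N when down. Pushing down, the hand feels 4 to 10 N as the rim spreads the jaws at their lips (seat still up), then only -2 to 6 N while it slides in 10 to 14 mm further, then a steep rise on the hard stop.
- beaker: glass beaker, 68 mm across, 85 mm high, standing on the bench; origin under its base. Leave alone.
- buffer: white bottle with red cap, 52 mm across, 100 mm high, standing on the bench; origin under its base. Leave alone.
- amber: amber jar with black lid, 60 mm across, 110 mm high, standing on the bench; origin under its base. Leave alone.
- front_jaw_mid (a point): inner face of the black fixed front jaw, 8.5 mm from hook_mid along -x, at 250 mm (again NOT its actual height). Both jaws are 20 mm wide (y), flare open upwards at 30 degrees from vertical from 6 mm above the free seat, and end 15 to 17 mm above it. Only the rim's inner edge goes between them.
- rear_jaw_mid (a point): inner face, when free, of the yellow sprung rear jaw, 3 mm from hook_mid along +x, at 250 mm (NOT its actual height). It gives up to 10 mm along +x, 2 N at first and 0.5 N more per mm; a ring at hook_mid pushes it back 4 mm. The jaws hold by friction (the ring's weight alone does not seat it).
There are look-alikes about, which are no part of the job. What is meant by the ring is not black, brown or pink, and is the larger of those in its own colour.

How it is judged:
On the way, in this order (a step that is already met when the one before it is completed fails the run):
1. the ring is lifted out of the rack (height (world z) of ring above 0.19 m and contact force between ring and rack below 0.1 N), for 0.2 s.
2. the rim is pressed home in the hook, the green seat down (value of joint seat above 0.0035 m and contact force between ring and stand above 1 N), for 0.2 s.
At the end, for the whole second after the job is handed in: The ring hangs in the J-hook's jaws with the green seat down (at least 3 mm of its 5), its centre within 15 mm (horizontally) of the hook's throat, its axis within 0.2 rad of the hook's direction, borne by the hook, at rest and released (value of joint seat above 0.003 m and horizontal distance between ring and hook_mid below 0.015 m and height (world z) of ring above 0.13 m and angle between the x axis of ring and the x axis of stand, either way round below 0.2 rad and contact force between ring and stand above 1 N and linear speed of ring below 0.03 m/s and angular speed of ring below 0.3 rad/s); the robot touches nothing.
It fails at once if the ring was forced against the hook or stand (more than 20 N of push on top of the jaws' own pinch of up to 10 N) (contact force between ring and stand above 30 N).
It fails at once if the beaker or a bottle was disturbed (moved more than 20 mm) (distance of any of beaker, buffer, amber from where it was at the start of the episode above 0.02 m).
It also fails if it takes over 62 s, if anything falls off the work surface, if the arm or the gripper's body presses on something with over 40 N, if the wrist force passes 120 N, or if a joint passes its speed limit or range.

## Working session

There is one attempt and no reset: what is moved stays moved. The work goes in short steps, Python scripts to look and compute and a tool call to move; the robot and the scene stay as the last step left them, time stands still between calls to the robot, and variables do not carry over. Pictures are saved under pics/ and viewed, about 8 in all and at most 12, crops included, and the job is handed in when it is done.

Besides the shell and the picture viewer there is one more tool, called after "Call:" as name(argument=value, ...), one argument or row to a line, values as JSON. drive_tool: Moves the arm, as the interface text tells. Its arguments: {"type":"object","properties":{"rows":{"type":"array"}},"required":["rows"]}

```bash
mkdir -p pics
python3 - <<'E'
from rig import arm
import cv2
for n in("scene","top"):
    cv2.imwrite(f"pics/{n}0.png",arm.get_image(n)[:,:,::-1]); c=arm.calibration(n); print(n,c)
o=arm.get_obs(); print(o)
E
```

```text
scene {'fx': 416.052050235643, 'fy': 416.052050235643, 'cx': 272.5882175424759, 'cy': 210.03411859631655, 'world_from_camera': array([[ 0.73684256,  0.57780778, -0.35100029,  0.98637098],
       [ 0.67606213, -0.62841377,  0.38475463, -0.28514728],
       [ 0.0017408 , -0.52080159, -0.85367598,  1.04154876],
       [ 0.        ,  0.        ,  0.        ,  1.        ]])}
top {'fx': 486.1671955303123, 'fy': 486.1671955303123, 'cx': 282.25088871520103, 'cy': 213.1531998621877, 'world_from_camera': array([[-5.84081779e-03, -9.76326665e-01,  2.16222403e-01,
         3.80652192e-01],
       [-9.99982531e-01,  5.50659887e-03, -2.14814209e-03,
         9.80939935e-02],
       [ 9.06638361e-04, -2.16231172e-01, -9.76341773e-01,
         1.31782693e+00],
       [ 0.00000000e+00,  0.00000000e+00,  0.00000000e+00,
         1.00000000e+00]])}
{'time_s': 0.1, 'joints': array([ 1.20338585e+00,  1.24489266e-01,  1.65156230e+00, -2.49982295e-05,
        1.36750186e+00, -8.25695986e-02]), 'joint_vel': array([ 0.00090954, -0.00143736, -0.00424675,  0.00062363, -0.00293419,
        0.0009142 ]), 'joint_efforts': array([ 7.21019660e-04, -4.24933255e+01, -3.66652894e+01, -1.03807708e-04,
        3.92267306e-03,  2.24208372e-05]), 'eef_pos': array([0.18244224, 0.62321441, 0.19582936]), 'ee_rot': array([ 2.51340402,  1.88300833, -0.00258754]), 'wrist_force': array([0.537771  , 0.1125334 , 1.07553557]), 'moment': array([ 0.02375462, -0.01857414, -0.04085071]), 'finger_gap': 0.999887863716212}
```

View pics/scene0.png

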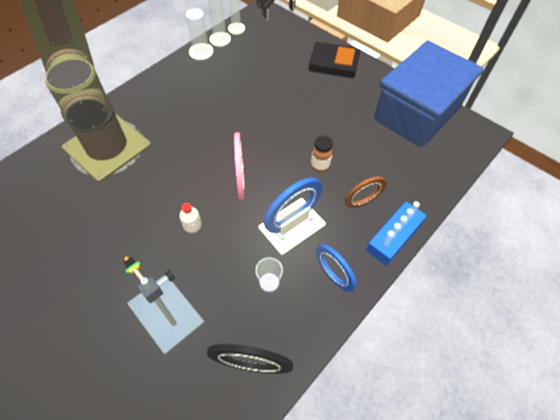

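View pics/top0.png

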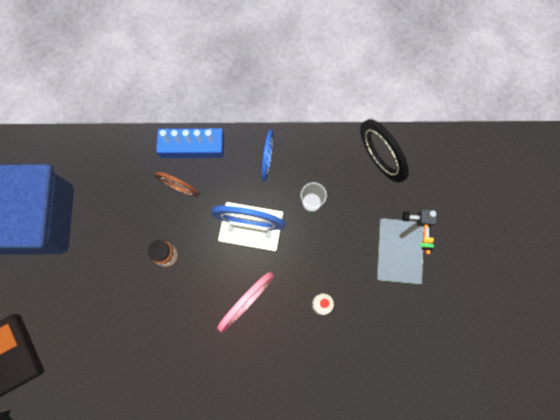

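Candidates: the blue ring in the rack at top (249,217) / scene (293,207). Look-alikes: a smaller blue ring at top (267,155) / scene (336,267), pink at top (246,302), brown at (177,184), black at (384,150), and a blue rack at (190,142). I choose the blue ring standing in the white rack and check it in a close crop.

```bash
cat > h.py <<'E'
import numpy as np, cv2
from rig import arm
def ray(n,u,v):
    c=arm.calibration(n); T=c["world_from_camera"]
    d=T[:3,:3]@np.array([(u-c["cx"])/c["fx"],(v-c["cy"])/c["fy"],1]); return T[:3,3],d/np.linalg.norm(d)
def onz(n,u,v,z):
    o,d=ray(n,u,v); return o+d*(z-o[2])/d[2]
def tri(a,b):
    (o1,d1),(o2,d2)=ray("top",*a),ray("scene",*b)
    t=np.linalg.lstsq(np.c_[d1,-d2],o2-o1,rcond=None)[0]; p,q=o1+t[0]*d1,o2+t[1]*d2
    return (p+q)/2,np.linalg.norm(p-q)
def blobs(img,lo,hi,box,amin=4):
    h=cv2.cvtColor(img[:,:,::-1].copy(),cv2.COLOR_BGR2HSV); m=cv2.inRange(h,np.array(lo),np.array(hi))
    x0,y0,x1,y1=box; z=np.zeros_like(m); z[y0:y1,x0:x1]=m[y0:y1,x0:x1]
    n,l,s,c=cv2.connectedComponentsWithStats(z)
    return z,[(s[i].tolist(),c[i].round(1).tolist()) for i in range(1,n) if s[i][4]>=amin]
E
python3 - <<'E'
from h import *
t=cv2.imread("pics/top0.png")[:,:,::-1]; s=cv2.imread("pics/scene0.png")[:,:,::-1]
z,b=blobs(t,(100,120,50),(125,255,255),(205,195,300,245)); print(b)
r=cv2.minAreaRect(cv2.findNonZero(z)); print(r,cv2.boxPoints(r))
print("ring scene",blobs(s,(100,120,50),(125,255,255),(255,170,325,240))[1])
for nm,im,bx in(("top",t,(370,200,450,300)),("scene",s,(110,240,190,330))):
    for k,lo,hi in(("green",(45,100,80),(85,255,255)),("orange",(5,150,100),(18,255,255)),("yellow",(20,120,120),(35,255,255))):
        print(nm,k,blobs(im,lo,hi,bx,2)[1])
z,b=blobs(t,(85,40,50),(112,160,255),(370,205,440,300)); print("base",b); r=cv2.minAreaRect(cv2.findNonZero(z)); print(r,cv2.boxPoints(r))
z,b=blobs(s,(85,40,50),(112,160,255),(110,260,210,360)); print("base sc",b)
def crop(im,x,y,w,h,k): return cv2.resize(im[y:y+h,x:x+w],None,fx=k,fy=k,interpolation=cv2.INTER_CUBIC)
a=np.vstack([np.hstack([crop(t,200,190,100,72,4),crop(t,372,200,72,90,4)[:288,:288]]),
 np.hstack([crop(s,250,170,100,72,4),crop(s,115,245,72,72,4)])])
cv2.imwrite("pics/c1.png",a[:,:,::-1])
E
```

```text
[([212, 205, 73, 21, 409], [245.2, 212.8]), ([225, 216, 46, 11, 130], [246.9, 221.2])]
((248.00732421875, 215.95779418945312), (73.33402252197266, 13.707295417785645), 9.865806579589844) [[210.70824 216.42752]
 [213.05687 202.92294]
 [285.3064  215.48807]
 [282.95776 228.99265]]
ring scene [([265, 177, 57, 55, 643], [293.9, 194.4]), ([297, 191, 17, 22, 80], [307.4, 201.2]), ([277, 220, 9, 5, 18], [280.2, 222.3])]
top green [([420, 243, 14, 5, 58], [426.7, 245.1])]
top orange [([424, 224, 5, 4, 11], [425.4, 225.4]), ([424, 231, 1, 7, 7], [424.0, 234.0]), ([425, 249, 6, 5, 21], [427.3, 251.2])]
top yellow [([423, 237, 11, 6, 48], [427.9, 240.0]), ([428, 251, 1, 2, 2], [428.0, 251.5])]
scene green [([126, 261, 14, 12, 48], [131.7, 265.9])]
scene orange [([124, 257, 2, 2, 2], [124.5, 257.5]), ([125, 257, 4, 4, 5], [126.6, 258.8])]
scene yellow [([125, 257, 2, 3, 4], [125.8, 258.0]), ([129, 264, 11, 10, 46], [133.8, 268.3])]
base [([423, 211, 12, 12, 40], [427.1, 217.4])]
((401.99346923828125, 242.6147918701172), (41.117488861083984, 78.84439086914062), 23.80594253540039) [[367.2715  270.38452]
 [399.09628 198.24838]
 [436.71542 214.84506]
 [404.89066 286.9812 ]]
base sc [([139, 279, 18, 16, 78], [148.0, 287.5]), ([129, 280, 73, 72, 1897], [165.3, 316.8])]
```

View pics/c1.png

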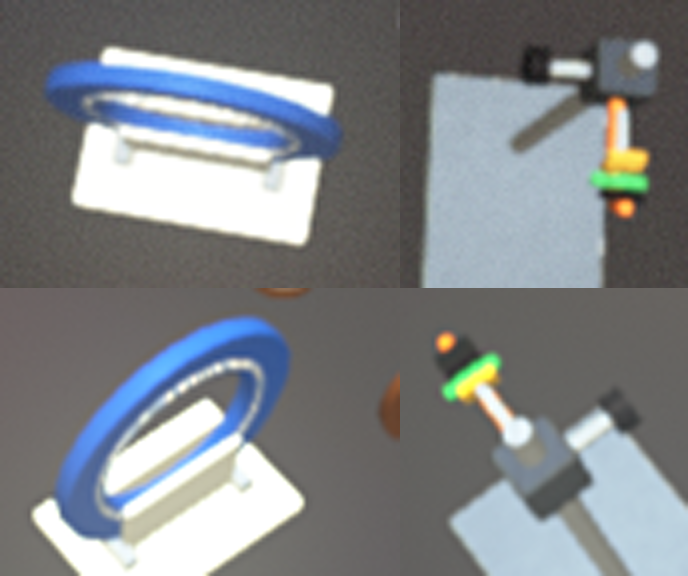

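The crop shows the large blue ring standing in the white rack (top 212..285, 205..226). The stand's rod top is at top (432.5,213.3) / scene (144.2,280.5), the green seat at top (427,245) / scene (132,266), and the hook tip at top (428.2,252) / scene (126.5,258.8).

Run:
```python
from h import *
from rig import arm
np.set_printoptions(precision=4,suppress=True)
L,R=onz("top",212.3,211,.109),onz("top",285,222.5,.109)
print("ring L,R",L,R,np.linalg.norm(L-R),"mid",(L+R)/2,"yaw of axis deg",np.degrees(np.arctan2(-(L-R)[0],(L-R)[1])))
P=[onz("top",*p,.008) for p in((225.8,202),(283.3,211.5),(276.8,251.3),(218.3,241.3))]
print("rack",np.mean(P,0),[np.linalg.norm(P[i]-P[i-1]).round(3) for i in range(4)])
for a,b in((P[0],P[1]),(P[3],P[2])): d=a-b; print(np.degrees(np.arctan2(-d[0],d[1])))
for a,b in((P[0],P[3]),(P[1],P[2])): d=a-b; print(np.degrees(np.arctan2(d[1],d[0])))
rod=tri((432.5,213.3),(144.2,280.5)); tip=tri((428.2,252),(126.5,258.8)); gr=tri((427,245.2),(132.3,266.5))
print("rod",rod,"top",onz("top",432.5,213.3,.295),"sc",onz("scene",144.2,280.5,.295)); print("tip",tip); print("green",gr)
d=rod[0]-tip[0]; print("hook yaw",np.degrees(np.arctan2(d[1],d[0])),np.hypot(*d[:2]))
B=[onz("top",*p,.012) for p in((380,218.5),(378,279.5),(422,283))]; print("base",B)
d=B[0]-B[1];print(np.degrees(np.arctan2(d[1],d[0])),np.linalg.norm(d));d=B[1]-B[2];print(np.degrees(np.arctan2(-d[0],d[1])),np.linalg.norm(d))
for n,p,q,h in(("beaker",(313,195),None,.085),("buffer",(324,304),None,.1),("amber",(160,249),None,.11)): print(n,onz("top",*p,h))
```

```text
ring L,R [0.655  0.2737 0.109 ] [0.624  0.0886 0.109 ] 0.18765712171384785 mid [0.6395 0.1811 0.109 ] yaw of axis deg -9.490770102648332
rack [0.6342 0.1811 0.008 ] [np.float64(0.112), np.float64(0.162), np.float64(0.112), np.float64(0.162)]
-9.935766266716447
-10.08814865816115
-9.438767070244808
-9.4134562899362
rod (array([ 0.6051, -0.2292,  0.2931]), np.float64(0.0013637214610389367)) top [ 0.605 -0.228  0.295] sc [ 0.6057 -0.2299  0.295 ]
tip (array([ 0.5255, -0.2224,  0.2632]), np.float64(4.616801483167341e-05))
green (array([ 0.5421, -0.2241,  0.2528]), np.float64(0.0001566231002214489))
hook yaw -4.855683229312948 0.07991455322118499
base [array([ 0.6533, -0.173 ,  0.012 ]), array([ 0.4869, -0.1594,  0.012 ]), array([ 0.477 , -0.2764,  0.012 ])]
-4.656729367221705 0.16693903387929787
-4.86650554899889 0.1173361972946381
beaker [0.7019 0.0146 0.085 ]
buffer [ 0.4205 -0.0061  0.1   ]
amber [0.558 0.402 0.11 ]
```

```bash
cat >> h.py <<'E'
from scipy.spatial.transform import Rotation as R
def go(p,yaw_deg):
    o=arm.get_obs(); T=R.from_rotvec(o["ee_rot"]); y=np.radians(yaw_deg)
    G=R.from_matrix(np.array([[np.cos(y),np.sin(y),0],[np.sin(y),-np.cos(y),0],[0,0,-1]]))
    print("t",round(o["time_s"],2),"pos",o["eef_pos"].round(4),"F",o["wrist_force"].round(2),"M",o["moment"].round(2),"gap",round(o["finger_gap"],3))
    print("shift cm",(T.inv().apply(np.array(p)-o["eef_pos"])*100).round(2),"turn",(T.inv()*G).as_rotvec().round(3))
E
python3 -c "
from h import *
go((.637,.181,.30),-9.7)
go((.183,.624,.30),73.7)"
```

```text
t 0.1 pos [0.1824 0.6232 0.1958] F [0.54 0.11 1.08] M [ 0.02 -0.02 -0.04] gap 1.0
shift cm [-29.69  56.05 -10.37] turn [1.000e-03 2.000e-03 1.455e+00]
t 0.1 pos [0.1824 0.6232 0.1958] F [0.54 0.11 1.08] M [ 0.02 -0.02 -0.04] gap 1.0
shift cm [  0.07   0.03 -10.42] turn [-0.     0.002 -0.   ]
```

Call:
drive_tool(
  rows=[
    [[0,0,-10.4,0,0,0,0],[0,0,-10.4,0,0,0,0],[-29.7,56.05,-10.4,0,0,1.455,0],[-29.7,56.05,-10.4,0,0,1.455,0],[-29.7,56.05,-10.4,0,0,1.455,0],[-29.7,56.05,-10.4,0,0,1.455,0],[-29.7,56.05,-10.4,0,0,1.455,0],[-29.7,56.05,-10.4,0,0,1.455,0],[-29.7,56.05,-10.4,0,0,1.455,0],[-29.7,56.05,-10.4,0,0,1.455,0],[-29.7,56.05,-10.4,0,0,1.455,0],[-29.7,56.05,-10.4,0,0,1.455,0],[-29.7,56.05,-10.4,0,0,1.455,0],[-29.7,56.05,-10.4,0,0,1.455,0],[-29.7,56.05,-10.4,0,0,1.455,0],[-29.7,56.05,-10.4,0,0,1.455,0],[-29.7,56.05,-10.4,0,0,1.455,0],[-29.7,56.05,-10.4,0,0,1.455,0],[-29.7,56.05,-10.4,0,0,1.455,0],[-29.7,56.05,-10.4,0,0,1.455,0]],
  ],
)

```text
time_s: 1.77
eef_pos: [0.6368, 0.1813, 0.3001]
ee_rot: [-3.13, 0.267, 0.003]
wrist_force: [-0.6, 0.1, -0.3]
finger_gap: 0.999
```

Run:
```python
from h import *
s=arm.get_image("scene");t=arm.get_image("top")
def crop(im,x,y,w,h,k): return cv2.resize(im[y:y+h,x:x+w],None,fx=k,fy=k,interpolation=cv2.INTER_CUBIC)
cv2.imwrite("pics/c2.png",np.hstack([crop(s,230,110,100,140,4),crop(t,200,150,100,140,4)])[:,:,::-1])
go((.637,.181,.191),-9.7)
```

```text
t 1.87 pos [0.6361 0.1825 0.3008] F [-0.79  0.4  -0.23] M [ 0.01  0.01 -0.02] gap 1.0
shift cm [ 0.12  0.14 10.98] turn [-0.     0.001  0.002]
```

View pics/c2.png

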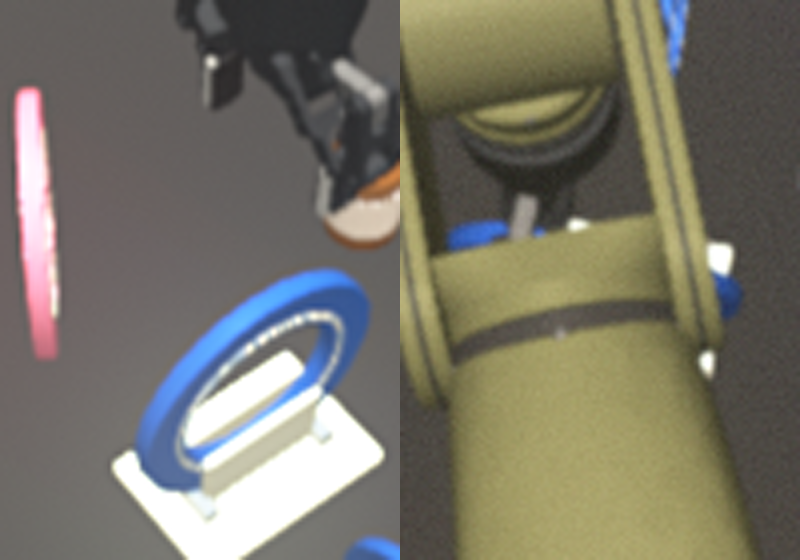

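Fingers straddle the ring top (the pads are at crop (222,95) and (325,210), with the rim between and below them). Descending.

Call:
drive_tool(
  rows=[
    [[0.05,0.05,3,0,0,0,0],[0.05,0.05,6,0,0,0,0],[0.05,0.05,9,0,0,0,0],[0.05,0.05,10.9,0,0,0,0],[0.05,0.05,10.9,0,0,0,0],[0.05,0.05,10.9,0,0,0,0.5],[0.05,0.05,10.9,0,0,0,0.6],[0.05,0.05,10.9,0,0,0,0.65],[0.05,0.05,10.9,0,0,0,0.7],[0.05,0.05,10.9,0,0,0,0.72],[0.05,0.05,10.9,0,0,0,0.74]],
  ],
)

```text
time_s: 2.78
eef_pos: [0.638, 0.1808, 0.1932]
ee_rot: [-3.13, 0.265, -0.003]
wrist_force: [-0.6, -0.5, 0.4]
finger_gap: 0.259
```

```bash
python3 -c "
from h import *
go((.637,.181,.191),-9.7)"
```

```text
t 2.78 pos [0.638  0.1808 0.1932] F [-0.57 -0.53  0.38] M [-0.01 -0.01  0.03] gap 0.259
shift cm [-0.1  -0.    0.22] turn [-0.001 -0.002  0.   ]
```

Call:
drive_tool(
  rows=[
    [[0,0,0,0,0,0,0.77],[0,0,0,0,0,0,0.8],[0,0,0,0,0,0,0.82],[0,0,0,0,0,0,0.84]],
  ],
)

```text
time_s: 3.12
eef_pos: [0.6375, 0.1806, 0.1919]
ee_rot: [3.13, -0.265, -0.0]
wrist_force: [-0.4, -0.0, -0.1]
finger_gap: 0.156
```

```bash
python3 -c "
from h import *
for i in range(3):
  go((.637,.181,.191),-9.7); arm.get_image('top')
s=arm.get_image('scene')
cv2.imwrite('pics/c3.png',cv2.resize(s[110:250,230:370],None,fx=4,fy=4,interpolation=cv2.INTER_CUBIC)[:,:,::-1])"
```

```text
t 3.12 pos [0.6375 0.1806 0.1919] F [-0.4  -0.03 -0.05] M [-0.04 -0.02  0.01] gap 0.156
shift cm [-0.06 -0.03  0.09] turn [0. 0. 0.]
t 3.17 pos [0.6375 0.1807 0.1919] F [-0.25 -0.12  0.5 ] M [-0.01 -0.03 -0.02] gap 0.158
shift cm [-0.05 -0.03  0.09] turn [0. 0. 0.]
t 3.22 pos [0.6375 0.1807 0.1919] F [-0.36  0.5   0.41] M [ 0.01  0.01 -0.03] gap 0.159
shift cm [-0.05 -0.03  0.09] turn [0. 0. 0.]
```

View pics/c3.png

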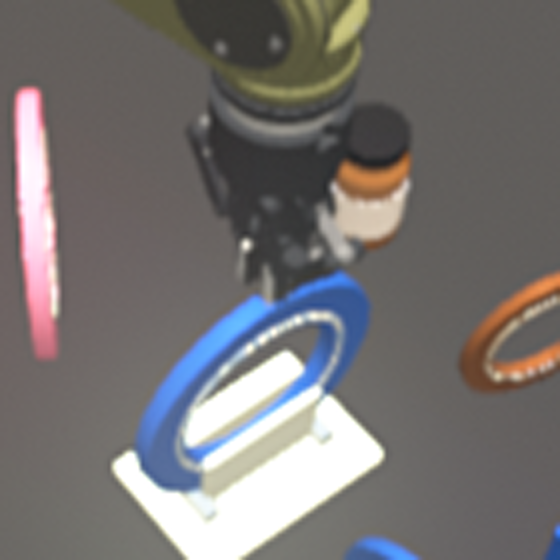

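The fingers straddle the rim near its top (crop (285,290)). Gap is 13.5 mm, matching the 14 mm rim, with no side force. Squeeze and lift.

Call:
drive_tool(
  rows=[
    [[0,0,0,0,0,0,0.9],[0,0,0,0,0,0,1],[0,0,0,0,0,0,1],[0,0,0,0,0,0,1],[0,0,-1,0,0,0,1],[0,0,-2,0,0,0,1],[0,0,-4,0,0,0,1],[0,0,-6,0,0,0,1],[0,0,-8,0,0,0,1],[0,0,-10,0,0,0,1],[0,0,-12,0,0,0,1],[0,0,-14,0,0,0,1],[0,0,-14.5,0,0,0,1],[0,0,-14.5,0,0,0,1],[0,0,-14.5,0,0,0,1],[0,0,-14.5,0,0,0,1]],
  ],
)

```text
time_s: 4.65
eef_pos: [0.637, 0.1806, 0.3353]
ee_rot: [3.13, -0.265, -0.004]
wrist_force: [0.2, -0.9, -0.2]
finger_gap: 0.004
```

```bash
python3 -c "
from h import *
x=np.array([.9966,-.0828]); h=np.array([.605,-.229])-.06*x; a=h-.08*x; print(h,a)
go((*a,.337),-4.75); go((*h,.337),-4.75)
s=arm.get_image('scene')
cv2.imwrite('pics/c4.png',cv2.resize(s[60:230,210:370],None,fx=3.5,fy=3.5,interpolation=cv2.INTER_CUBIC)[:,:,::-1])"
```

```text
[ 0.545204 -0.224032] [ 0.465476 -0.217408]
t 4.65 pos [0.637  0.1806 0.3353] F [ 0.22 -0.93 -0.23] M [ 0.04  0.02 -0.06] gap 0.004
shift cm [-10.21  42.12  -0.11] turn [ 0.001  0.002 -0.086]
t 4.65 pos [0.637  0.1806 0.3353] F [ 0.22 -0.93 -0.23] M [ 0.04  0.02 -0.06] gap 0.004
shift cm [-2.24 41.43 -0.13] turn [ 0.001  0.002 -0.086]
```

View pics/c4.png

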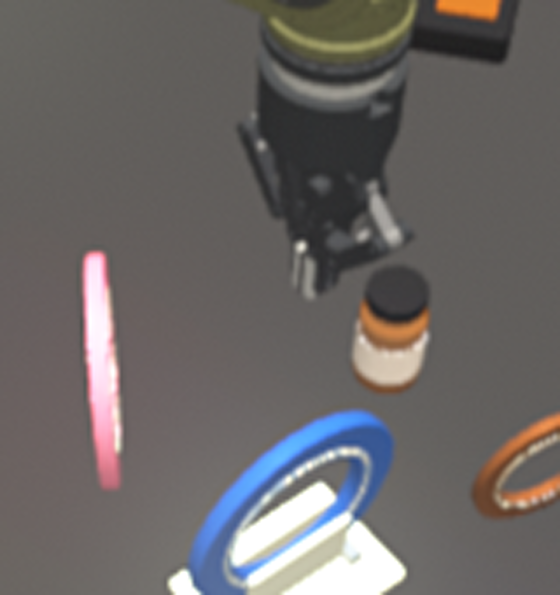

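The grasp missed: the gripper is shut at gap 0 and the ring still stands in the rack at crop (300,500). I'll check the geometry: where the fingertip and the ring top really are in the scene view.

```bash
cat >> h.py <<'E'
def proj(n,p):
    c=arm.calibration(n); q=np.linalg.inv(c["world_from_camera"])@np.r_[p,1]; return np.round([c["fx"]*q[0]/q[2]+c["cx"],c["fy"]*q[1]/q[2]+c["cy"]],1)
E
python3 - <<'E'
from h import *
o=arm.get_obs(); print("TCP proj",proj("scene",o["eef_pos"]), "grasp pt",proj("scene",o["eef_pos"]+[0,0,.019]))
u=np.array([.166,.986,0]); ax=np.array([.986,-.168,0])
for cx in(.632,.637,.642):
    C=np.array([cx,.181,.109])
    pts=[C+.095*(np.cos(a)*u+np.sin(a)*np.array([0,0,1]))+s*.007*ax for a in np.linspace(0,2*np.pi,180) for s in(-1,1)]
    for n in("scene","top"):
        P=np.array([proj(n,p) for p in pts]); print(cx,n,"bbox",P.min(0),P.max(0))
    print(" top pt",proj("scene",C+[0,0,.095]))
s=arm.get_image("scene")
z,b=blobs(s,(100,120,50),(125,255,255),(255,170,330,245)); p=cv2.findNonZero(z); print("now scene",cv2.boundingRect(p),b)
t=cv2.imread("pics/top0.png")[:,:,::-1]; z,b=blobs(t,(100,90,40),(125,255,255),(205,195,300,245)); print("top0",cv2.boundingRect(cv2.findNonZero(z)))
s0=cv2.imread("pics/scene0.png")[:,:,::-1]; z,b=blobs(s0,(100,120,50),(125,255,255),(255,170,330,245)); print("scene0",cv2.boundingRect(cv2.findNonZero(z)))
E
```

```text
TCP proj [298.4 151.9] grasp pt [298.9 146.2]
0.632 scene bbox [262.2 176. ] [321.4 233.2]
0.632 top bbox [210.9 206.6] [286.  231.3]
 top pt [294.1 184.9]
0.637 scene bbox [263.6 177.1] [322.9 234.3]
0.637 top bbox [211.  204.6] [286.  229.4]
 top pt [295.6 186.1]
0.642 scene bbox [265.  178.2] [324.3 235.4]
0.642 top bbox [211.  202.5] [285.9 227.6]
 top pt [297.2 187.2]
now scene (265, 177, 57, 55) [([265, 177, 57, 52, 637], [294.0, 194.2]), ([297, 191, 17, 22, 79], [307.5, 201.1]), ([277, 220, 9, 5, 18], [280.2, 222.3])]
top0 (211, 205, 74, 24)
scene0 (265, 177, 57, 55)
```

Run:
```python
from h import *
s=arm.get_image("scene"); t=arm.get_image("top")
f=lambda im,x,y:cv2.resize(np.clip(im[y:y+60,x:x+50].astype(float)*1.8,0,255).astype(np.uint8),None,fx=8,fy=8,interpolation=cv2.INTER_CUBIC)
p=proj("top",arm.get_obs()["eef_pos"]); print(p)
a=f(s,275,110)
for q in((298.4,151.9),(298.9,146.2)): cv2.circle(a,(int((q[0]-275+.5)*8),int((q[1]-110+.5)*8)),3,(255,0,0),-1)
cv2.imwrite("pics/c5.png",np.hstack([a,f(t,int(p[0])-25,int(p[1])-30)])[:,:,::-1])
```

```text
[241.6 195.2]
```

View pics/c5.png

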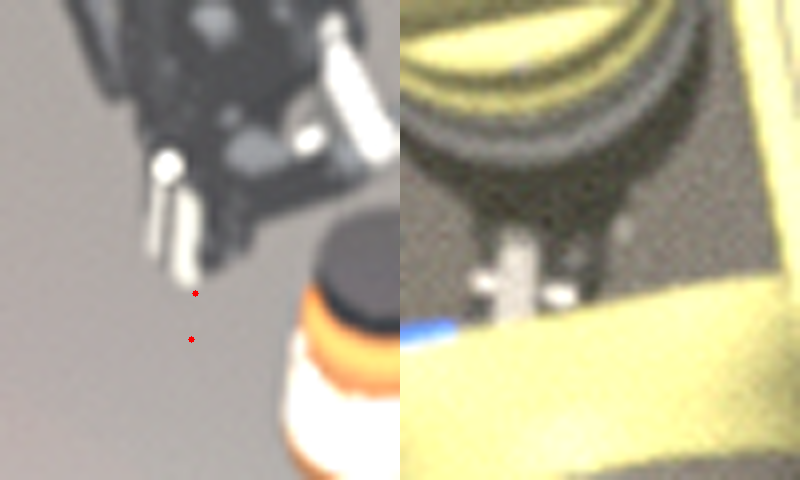

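Run:
```python
from h import *
ax=np.array([.986,-.168,0])
T=np.array([.6365,.182,.3135])
print("open: left tip seen 285.5,133.7 right 311.3,162.5")
for s in(-1,1): print(s,proj("scene",T+s*.0425*ax),proj("top",T+s*.0425*ax))
e=arm.get_obs()["eef_pos"]; print(e)
for h in(0,.019,.04,.06,.08,.1,.13,.2): print(h,"top",proj("top",e+[0,0,h]),"scene",proj("scene",e+[0,0,h]))
print(arm.get_obs()["joints"].round(3), arm.get_obs()["ee_rot"].round(3))
```

```text
open: left tip seen 285.5,133.7 right 311.3,162.5
-1 [286.2 145.8] [238.1 217.3]
1 [310.6 169.7] [245.3 179.1]
[0.63709577 0.18063168 0.33543646]
0 top [241.6 195.2] scene [298.5 151.7]
0.019 top [240.8 192.8] scene [299. 146.]
0.04 top [239.9 190.2] scene [299.5 139.5]
0.06 top [239.1 187.5] scene [300.1 133. ]
0.08 top [238.2 184.7] scene [300.7 126.2]
0.1 top [237.3 181.8] scene [301.3 119.2]
0.13 top [235.8 177.2] scene [302.2 108.1]
0.2 top [232.  165.2] scene [304.7  79.1]
[0.195 0.104 1.443 0.    1.597 0.364] [ 3.13  -0.265 -0.004]
```

Run:
```python
from h import *
for n,x0,x1,ys in(("scene",280,312,range(126,160,2)),("top",216,262,range(178,212,2))):
    a=np.mean([arm.get_image(n).astype(float) for _ in range(2)],0); b=cv2.imread(f"pics/{n}0.png")[:,:,::-1].astype(float)
    d=np.abs(a-b).max(2)>22
    print(n,x0)
    for y in ys: print(y,''.join('#' if k else '.' for k in d[y,x0:x1]))
```

```text
scene 280
126 ............##############.####.
128 .............##..#######........
130 ..............###########....###
132 ...............###.#############
134 ..............#..##.############
136 ..............#..###.##########.
138 ..............#..##########.....
140 ..............#..###.######.....
142 .................##.####........
144 .................###............
146 ................................
148 ................................
150 ................................
152 ................................
154 ................................
156 ................................
158 ................................
top 216
178 ..###.#..###.#...##....####....#######......##
180 #.....###...##...#####......#########......###
182 ####..........#.........############.........#
184 #########..#.......###############..........##
186 ..###############################.....#.......
188 ...#.#########################......#.....#.#.
190 .......########################.......#......#
192 #.......##################....#......####....#
194 ....#...####....###########......#...#...#...#
196 ......#.####.###..###########.##.....#..###...
198 ............####..#########.#..#.#####.#.##...
200 ...#.#...########.....####.#.#.#.#...#########
202 #...#...###########.#.###...##################
204 ......########################################
206 ...###########################################
208 ##############################################
210 ##############################################
```

Call:
drive_tool(
  rows=[
    [[-23,-23.5,0,0,0,0,1],[-23,-23.5,0,0,0,0,1],[-23,-23.5,0,0,0,0,1],[-23,-23.5,0,0,0,0,1],[-23,-23.5,0,0,0,0,1],[-23,-23.5,0,0,0,0,1],[-23,-23.5,0,0,0,0,1],[-23,-23.5,0,0,0,0,1],[-23,-23.5,0,0,0,0,1],[-23,-23.5,0,0,0,0,1],[-23,-23.5,0,0,0,0,1],[-23,-23.5,0,0,0,0,1]],
  ],
)

```text
time_s: 6.05
eef_pos: [0.4511, 0.4502, 0.337]
ee_rot: [3.13, -0.267, 0.0]
wrist_force: [0.5, -0.0, -0.3]
finger_gap: -0.001
```

Run:
```python
from h import *
s=arm.get_image("scene"); t=arm.get_image("top"); e=arm.get_obs()["eef_pos"]
k=[]
for n,im in(("scene",s),("top",t)):
    p=proj(n,e); print(n,p,e); x,y=int(p[0])-25,int(p[1])-35
    a=cv2.resize(np.clip(im[max(y,0):max(y,0)+70,x:x+50].astype(float)*1.8,0,255).astype(np.uint8),None,fx=8,fy=8,interpolation=cv2.INTER_CUBIC)
    for h in(0,.019,.1):
        q=proj(n,e+[0,0,h]); cv2.circle(a,(int((q[0]-x+.5)*8),int((q[1]-max(y,0)+.5)*8)),3,(255,0,0),-1)
    print(x,y); k.append(a)
cv2.imwrite("pics/c6.png",np.hstack(k)[:,:,::-1])
print(proj("scene",[0,0,0]))
```

```text
scene [312.   53.2] [0.451302   0.44993433 0.33706608]
287 18
top [105.6 285.7] [0.451302   0.44993433 0.33706608]
80 250
[106.8 146.1]
```

View pics/c6.png

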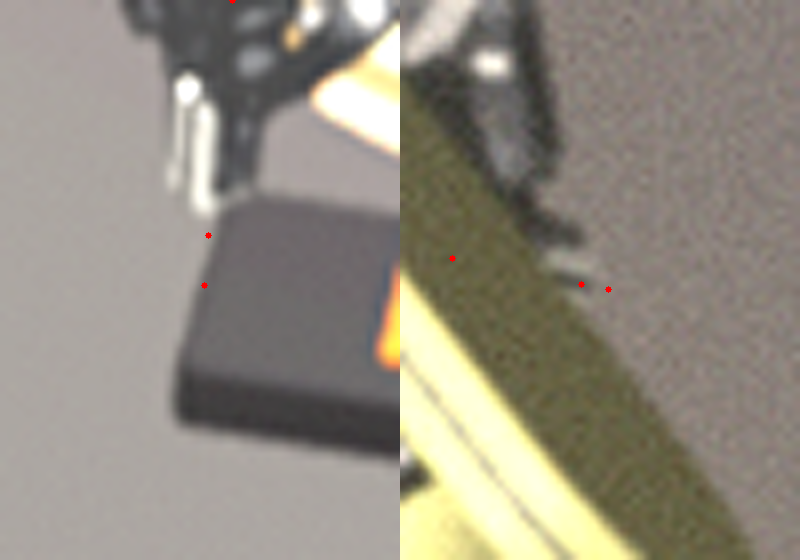

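Scene: tip at (312,44) where the reported TCP projects to (312,53). Top view: pad edge at about (104,284). So the real fingertips sit some 20–28 mm behind the reported TCP, which is why the fingers closed above the rim. I'll touch the rim top with the shut fingers to get the exact offset.

Call:
drive_tool(
  rows=[
    [[23,23.5,0,0,0,0,1],[23,23.5,0,0,0,0,1],[23,23.5,0,0,0,0,1],[23,23.5,0,0,0,0,1],[23,23.5,0,0,0,0,1],[23,23.5,0,0,0,0,1],[23,23.5,0,0,0,0,1],[23,23.5,0,0,0,0,1],[23,23.5,0,0,0,0,1],[23,23.5,4,0,0,0,1],[23,23.5,8,0,0,0,1],[23,23.5,12,0,0,0,1],[23,23.5,13.5,0,0,0,1],[23,23.5,13.5,0,0,0,1],[23,23.5,13.5,0,0,0,1]],
  ],
)

```text
time_s: 7.4
eef_pos: [0.6376, 0.1804, 0.2024]
ee_rot: [3.13, -0.266, -0.001]
wrist_force: [0.3, 0.3, 0.3]
finger_gap: -0.0
```

Call:
drive_tool(
  rows=[
    [[0,0,0.2,0,0,0,1],[0,0,0.4,0,0,0,1],[0,0,0.5,0,0,0,1],[0,0,0.5,0,0,0,1]],
  ],
)

```text
time_s: 7.73
eef_pos: [0.6383, 0.181, 0.1988]
ee_rot: [-3.13, 0.265, -0.004]
wrist_force: [0.2, 0.0, 0.3]
finger_gap: -0.001
```

Call:
drive_tool(
  rows=[
    [[0,0,0.2,0,0,0,1],[0,0,0.4,0,0,0,1],[0,0,0.4,0,0,0,1]],
  ],
)

```text
time_s: 7.98
eef_pos: [0.6373, 0.1807, 0.1926]
ee_rot: [3.13, -0.265, -0.001]
wrist_force: [0.0, -0.2, -0.7]
finger_gap: -0.0
```

Call:
drive_tool(
  rows=[
    [[0,0,0.2,0,0,0,1],[0,0,0.4,0,0,0,1],[0,0,0.4,0,0,0,1]],
  ],
)

```text
time_s: 8.23
eef_pos: [0.6372, 0.1806, 0.1882]
ee_rot: [3.13, -0.265, -0.002]
wrist_force: [0.7, 0.9, -0.8]
finger_gap: -0.003
```

Call:
drive_tool(
  rows=[
    [[0,0,0.15,0,0,0,1],[0,0,0.3,0,0,0,1],[0,0,0.3,0,0,0,1]],
  ],
)

```text
time_s: 8.48
eef_pos: [0.6374, 0.1807, 0.1856]
ee_rot: [3.13, -0.265, -0.001]
wrist_force: [-0.1, 0.3, -0.3]
finger_gap: 0.0
```

Call:
drive_tool(
  rows=[
    [[0,0,0.1,0,0,0,1],[0,0,0.2,0,0,0,1],[0,0,0.2,0,0,0,1]],
  ],
)

```text
time_s: 8.73
eef_pos: [0.6374, 0.1807, 0.1838]
ee_rot: [3.13, -0.265, -0.0]
wrist_force: [-0.7, -0.1, 0.3]
finger_gap: 0.002
```

Call:
drive_tool(
  rows=[
    [[0,0,0.1,0,0,0,1],[0,0,0.2,0,0,0,1],[0,0,0.2,0,0,0,1]],
  ],
)

```text
time_s: 8.98
eef_pos: [0.6374, 0.1807, 0.1817]
ee_rot: [3.13, -0.265, -0.001]
wrist_force: [-0.8, 1.1, -0.0]
finger_gap: -0.002
```

Call:
drive_tool(
  rows=[
    [[0,0,0.1,0,0,0,1],[0,0,0.2,0,0,0,1],[0,0,0.2,0,0,0,1]],
  ],
)

```text
time_s: 9.23
eef_pos: [0.6374, 0.1807, 0.1797]
ee_rot: [3.13, -0.265, -0.001]
wrist_force: [-0.4, 0.1, -0.3]
finger_gap: -0.0
```

Call:
drive_tool(
  rows=[
    [[0,0,0.1,0,0,0,1],[0,0,0.2,0,0,0,1],[0,0,0.2,0,0,0,1]],
  ],
)

```text
time_s: 9.48
eef_pos: [0.6374, 0.1807, 0.1777]
ee_rot: [3.13, -0.265, -0.001]
wrist_force: [0.6, -0.1, -0.0]
finger_gap: -0.001
```

Call:
drive_tool(
  rows=[
    [[0,0,0.1,0,0,0,1],[0,0,0.2,0,0,0,1],[0,0,0.2,0,0,0,1]],
  ],
)

```text
time_s: 9.73
eef_pos: [0.6374, 0.1807, 0.1757]
ee_rot: [3.13, -0.265, -0.001]
wrist_force: [-0.6, -0.5, -0.4]
finger_gap: 0.002
```

Run:
```python
from h import *
s=arm.get_image("scene"); t=arm.get_image("top"); e=arm.get_obs()["eef_pos"]; k=[]
for n,im in(("scene",s),("top",t)):
    p=proj(n,e); x,y=int(p[0])-30,int(p[1])-35; print(n,p,x,y)
    a=cv2.resize(np.clip(im[y:y+70,x:x+60].astype(float)*1.6,0,255).astype(np.uint8),None,fx=6.5,fy=6.5,interpolation=cv2.INTER_CUBIC)
    k.append(a)
cv2.imwrite("pics/c7.png",np.hstack(k)[:,:,::-1])
```

```text
scene [295.1 192.6] 265 157
top [246.9 211.8] 216 176
```

View pics/c7.png

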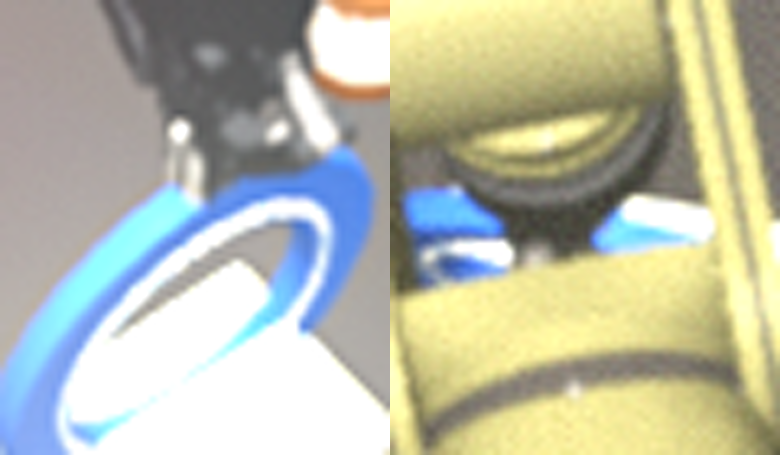

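The shut tips end at about (295,188), right over the rim top and seemingly just about to touch. Continue down.

Call:
drive_tool(
  rows=[
    [[0,0,0.1,0,0,0,1],[0,0,0.2,0,0,0,1],[0,0,0.2,0,0,0,1]],
  ],
)

```text
time_s: 10.08
eef_pos: [0.6374, 0.1807, 0.1737]
ee_rot: [3.13, -0.265, -0.001]
wrist_force: [-0.3, 0.2, -0.1]
finger_gap: -0.004
```

Call:
drive_tool(
  rows=[
    [[0,0,0.1,0,0,0,1],[0,0,0.2,0,0,0,1],[0,0,0.2,0,0,0,1]],
  ],
)

```text
time_s: 10.33
eef_pos: [0.6374, 0.1807, 0.1717]
ee_rot: [3.13, -0.265, -0.001]
wrist_force: [-0.1, 0.7, 0.8]
finger_gap: -0.005
```

Call:
drive_tool(
  rows=[
    [[0,0,0.1,0,0,0,1],[0,0,0.2,0,0,0,1],[0,0,0.2,0,0,0,1]],
  ],
)

```text
time_s: 10.58
eef_pos: [0.6376, 0.1807, 0.17]
ee_rot: [-3.13, 0.265, -0.0]
wrist_force: [-0.1, 0.1, 0.4]
finger_gap: 0.001
```

Call:
drive_tool(
  rows=[
    [[0,0,0.1,0,0,0,1],[0,0,0.2,0,0,0,1],[0,0,0.2,0,0,0,1]],
  ],
)

```text
time_s: 10.83
eef_pos: [0.6385, 0.1807, 0.1698]
ee_rot: [-3.13, 0.265, -0.004]
wrist_force: [0.1, -1.1, 4.8]
finger_gap: -0.001
```

Call:
drive_tool(
  rows=[
    [[0,0,0.1,0,0,0,1],[0,0,0.2,0,0,0,1],[0,0,0.2,0,0,0,1]],
  ],
)

```text
time_s: 11.08
eef_pos: [0.6396, 0.1806, 0.1698]
ee_rot: [-3.13, 0.265, -0.009]
wrist_force: [-0.3, -1.7, 9.4]
finger_gap: -0.0
```

Run:
```python
from h import *
s=arm.get_image("scene"); s0=cv2.imread("pics/scene0.png")[:,:,::-1]
go((.637,.181,.165),-9.7)
a=s[165:235,265:325];b=s0[165:235,265:325]
f=lambda i:cv2.resize(np.clip(i.astype(float)*1.5,0,255).astype(np.uint8),None,fx=6.5,fy=6.5,interpolation=cv2.INTER_CUBIC)
cv2.imwrite("pics/c8.png",np.hstack([f(a),f(b)])[:,:,::-1])
```

```text
t 11.13 pos [0.6396 0.1806 0.1698] F [-0.82 -2.75  9.13] M [-0.24  0.12  0.02] gap -0.002
shift cm [-0.26  0.    0.48] turn [-0.001 -0.006  0.   ]
```

View pics/c8.png

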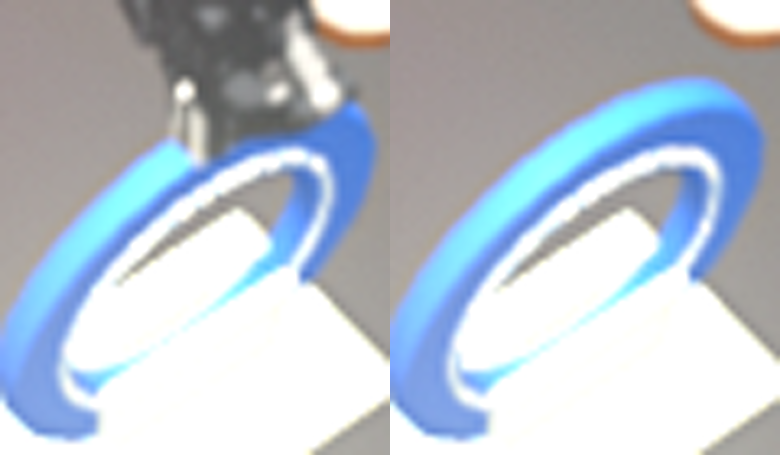

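Contact found: 4.8 then 9.1 N upward with reported z holding at 0.1698, so the real shut tip is 34 mm above the reported TCP. Stiffness is about 2.4 N/mm, and the rim is under the tips at about (297,188). Now raise, open, descend to a 13 mm overlap and close slowly.

Call:
drive_tool(
  rows=[
    [[0,0,-4,0,0,0,1],[0,0,-4,0,0,0,0.5],[0,0,-4,0,0,0,0.2],[0,0,-4,0,0,0,0.2],[0,0,-4,0,0,0,0.2],[0,0,-4,0,0,0,0.2],[0,0,-2,0,0,0,0.2],[0,0,0,0,0,0,0.2],[0,0,0.85,0,0,0,0.2],[0,0,0.85,0,0,0,0.2],[0,0,0.85,0,0,0,0.5],[0,0,0.85,0,0,0,0.6],[0,0,0.85,0,0,0,0.65],[0,0,0.85,0,0,0,0.7]],
  ],
)

```text
time_s: 12.3
eef_pos: [0.6383, 0.1809, 0.159]
ee_rot: [-3.13, 0.265, -0.003]
wrist_force: [0.6, 0.1, 0.7]
finger_gap: 0.299
```

Call:
drive_tool(
  rows=[
    [[0,0,0,0,0,0,0.72],[0,0,0,0,0,0,0.75],[0,0,0,0,0,0,0.78],[0,0,0,0,0,0,0.8]],
  ],
)

```text
time_s: 12.63
eef_pos: [0.6376, 0.1807, 0.1577]
ee_rot: [-3.13, 0.265, -0.0]
wrist_force: [0.2, -0.5, -0.5]
finger_gap: 0.199
```

Call:
drive_tool(
  rows=[
    [[0,0,0,0,0,0,0.83],[0,0,0,0,0,0,0.86],[0,0,0,0,0,0,0.9],[0,0,0,0,0,0,0.9],[0,0,0,0,0,0,0.9]],
  ],
)

```text
time_s: 13.05
eef_pos: [0.6375, 0.1807, 0.1577]
ee_rot: [-3.13, 0.265, 0.0]
wrist_force: [-1.2, 0.4, 2.1]
finger_gap: 0.143
```

Call:
drive_tool(
  rows=[
    [[0,0,0,0,0,0,1],[0,0,0,0,0,0,1],[0,0,0,0,0,0,1],[0,0,0,0,0,0,1]],
  ],
)

```text
time_s: 13.38
eef_pos: [0.6376, 0.1807, 0.1577]
ee_rot: [-3.13, 0.265, -0.0]
wrist_force: [-2.0, 0.1, 2.6]
finger_gap: 0.146
```

Held at gap 0.146. Lifting gently first.

Call:
drive_tool(
  rows=[
    [[0,0,-0.3,0,0,0,1],[0,0,-0.8,0,0,0,1],[0,0,-1.5,0,0,0,1],[0,0,-2,0,0,0,1],[0,0,-2,0,0,0,1],[0,0,-2,0,0,0,1]],
  ],
)

```text
time_s: 13.88
eef_pos: [0.6377, 0.1808, 0.1781]
ee_rot: [-3.13, 0.265, -0.001]
wrist_force: [0.0, -0.2, -2.7]
finger_gap: 0.145
```

Call:
drive_tool(
  rows=[
    [[0,0,-2,0,0,0,1],[0,0,-4,0,0,0,1],[0,0,-6,0,0,0,1],[0,0,-8,0,0,0,1],[0,0,-10,0,0,0,1],[0,0,-12,0,0,0,1],[0,0,-13,0,0,0,1],[0,0,-13,0,0,0,1],[0,0,-13,0,0,0,1],[0,0,-13,0,0,0,1],[0,0,-13,0,0,0,1]],
  ],
)

```text
time_s: 14.8
eef_pos: [0.6367, 0.1805, 0.305]
ee_rot: [3.129, -0.265, -0.006]
wrist_force: [-0.6, 0.5, -3.0]
finger_gap: 0.142
```

Run:
```python
from h import *
go((.4655,-.2174,.308),-4.75); go((.5452,-.2240,.308),-4.75)
s=arm.get_image("scene"); e=arm.get_obs()["eef_pos"]
z,b=blobs(s,(100,120,50),(125,255,255),(230,90,335,215)); print("ring",cv2.boundingRect(cv2.findNonZero(z)))
C=e-[0,0,.0487]; u=np.array([.166,.986,0]); ax=np.array([.986,-.168,0])
P=np.array([proj("scene",C+.095*(np.cos(a)*u+np.sin(a)*np.array([0,0,1]))+k*.007*ax) for a in np.linspace(0,6.28,90) for k in(-1,1)]); print("pred",P.min(0),P.max(0)-P.min(0))
```

```text
t 14.8 pos [0.6367 0.1805 0.305 ] F [-0.58  0.46 -2.99] M [ 0.04  0.08 -0.01] gap 0.142
shift cm [-10.19  42.11  -0.21] turn [ 0.001  0.004 -0.086]
t 14.8 pos [0.6367 0.1805 0.305 ] F [-0.58  0.46 -2.99] M [ 0.04  0.08 -0.01] gap 0.142
shift cm [-2.22 41.42 -0.24] turn [ 0.001  0.004 -0.086]
ring (264, 142, 65, 58)
pred [262.3 138.4] [66.9 67.1]
```

Call:
drive_tool(
  rows=[
    [[-3.5,0,0,0,0,0,1],[-7,2,0,0,0,0,1],[-10.2,5,0,0,0,-0.02,1],[-10.2,8.5,0,0,0,-0.04,1],[-10.2,12,0,0,0,-0.06,1],[-10.2,15.5,0,0,0,-0.086,1],[-10.2,19,0,0,0,-0.086,1],[-10.2,22.5,0,0,0,-0.086,1],[-10.2,26,0,0,0,-0.086,1],[-10.2,29.5,0,0,0,-0.086,1],[-10.2,33,0,0,0,-0.086,1],[-10.2,36.5,0,0,0,-0.086,1],[-10.2,39.5,0,0,0,-0.086,1],[-10.2,41.5,0,0,0,-0.086,1],[-10.2,42.1,0,0,0,-0.086,1],[-10.2,42.1,0,0,0,-0.086,1],[-10.2,42.1,0,0,0,-0.086,1],[-10.2,42.1,0,0,0,-0.086,1],[-10.2,42.1,0,0,0,-0.086,1]],
  ],
)

```text
time_s: 16.43
eef_pos: [0.4665, -0.2159, 0.3075]
ee_rot: [-3.139, 0.128, -0.0]
wrist_force: [0.8, 0.1, -2.6]
finger_gap: 0.142
```

Run:
```python
from h import *
go((.4655,-.2174,.283),-4.75); go((.5452,-.2240,.283),-4.75)
s=arm.get_image("scene"); t=arm.get_image("top"); e=arm.get_obs()["eef_pos"]
C=e-[0,0,.0487]; y=np.radians(-4.75); u=np.array([-np.sin(y),np.cos(y),0]); ax=np.array([np.cos(y),np.sin(y),0])
k=[]
for n,im,(x,yy,w,h) in(("scene",s,(40,190,130,140)),("top",t,(360,170,130,140))):
    f=3; a=cv2.resize(np.clip(im[yy:yy+h,x:x+w].astype(float)*1.3,0,255).astype(np.uint8),None,fx=f,fy=f,interpolation=cv2.INTER_CUBIC)
    for an in np.linspace(0,2*np.pi,33):
        q=proj(n,C+.095*(np.cos(an)*u+np.sin(an)*np.array([0,0,1]))+.007*ax); cv2.circle(a,(int((q[0]-x+.5)*f),int((q[1]-yy+.5)*f)),1,(255,0,0),-1)
    k.append(a)
cv2.imwrite("pics/c9.png",np.hstack(k)[:,:,::-1])
```

```text
t 16.43 pos [ 0.4665 -0.2159  0.3075] F [ 0.76  0.08 -2.61] M [-0.03 -0.05 -0.02] gap 0.142
shift cm [-0.09  0.16  2.45] turn [-0.    -0.     0.002]
t 16.43 pos [ 0.4665 -0.2159  0.3075] F [ 0.76  0.08 -2.61] M [-0.03 -0.05 -0.02] gap 0.142
shift cm [7.91 0.17 2.45] turn [-0.    -0.     0.002]
```

View pics/c9.png

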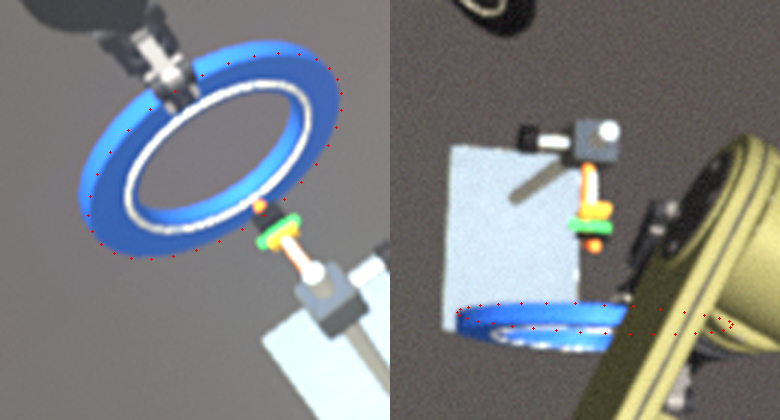

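The ring outline predicted from the pose (red dots) matches both views within about 2 px. I'm checking how far the fingertip at scene ~(101,226) reaches down the rim.

Run:
```python
from h import *
e=arm.get_obs()["eef_pos"]; C=e-[0,0,.0487]; y=np.radians(-4.75); ax=np.array([np.cos(y),np.sin(y),0]); u=np.array([-np.sin(y),np.cos(y),0])
for d in(.007,.021):
  for r in(.095,.083,.075,.061): print(d,r,"crop px",(proj("scene",C+[0,0,r]+d*ax)-[40,190]+.5)*3, "y+-11", [(proj("scene",C+[0,0,r]+d*ax+k*.011*u)-[40,190]+.5)*3 for k in(-1,1)])
```

```text
0.007 0.095 crop px [175.5  91.2] y+-11 [array([160.2, 101.4]), array([190.8,  81. ])]
0.007 0.083 crop px [182.1 100.5] y+-11 [array([167.1, 110.7]), array([197.1,  90.3])]
0.007 0.075 crop px [186.6 106.5] y+-11 [array([171.6, 116.7]), array([201.3,  96.6])]
0.007 0.061 crop px [194.1 117. ] y+-11 [array([179.4, 126.9]), array([208.5, 107.1])]
0.021 0.095 crop px [187.2 105.3] y+-11 [array([171.6, 115.5]), array([202.2,  95.1])]
0.021 0.083 crop px [193.5 114.6] y+-11 [array([178.5, 124.8]), array([208.8, 104.4])]
0.021 0.075 crop px [198.  120.6] y+-11 [array([183. , 130.8]), array([212.7, 110.4])]
0.021 0.061 crop px [205.2 130.8] y+-11 [array([190.5, 140.7]), array([219.9, 120.6])]
```

Consistent with a 12 mm overlap. Moving the ring over the hook (inner edge 0.32, above the highest possible hook top of 0.287).

Call:
drive_tool(
  rows=[
    [[1.5,0.05,0,0,0,0,1],[3,0.1,0,0,0,0,1],[4.5,0.15,0,0,0,0,1],[6,0.15,0,0,0,0,1],[7,0.15,0,0,0,0,1],[7.6,0.15,0,0,0,0,1],[7.6,0.15,0,0,0,0,1],[7.6,0.15,0,0,0,0,1],[7.6,0.15,0,0,0,0,1],[7.6,0.15,0,0,0,0,1],[7.6,0.15,0,0,0,0,1],[7.6,0.15,0,0,0,0,1]],
  ],
)

```text
time_s: 17.53
eef_pos: [0.5415, -0.225, 0.3078]
ee_rot: [3.139, -0.131, 0.001]
wrist_force: [0.7, 0.6, -3.4]
finger_gap: 0.142
```

Run:
```python
from h import *
for i in range(4): arm.get_image("top")
t=arm.get_image("top");s=arm.get_image("scene")
go((.5435,-.2240,.283),-4.75)
e=arm.get_obs()["eef_pos"]
for k,lo,hi in(("green",(45,100,80),(85,255,255)),("yellow",(20,120,120),(35,255,255))): print(k,blobs(s,lo,hi,(110,245,150,280),2)[1],blobs(t,lo,hi,(415,230,440,260),2)[1])
C=e-[0,0,.0487]; y=np.radians(-4.75); u=np.array([-np.sin(y),np.cos(y),0]); ax=np.array([np.cos(y),np.sin(y),0])
z,b=blobs(s,(100,120,50),(125,255,255),(70,190,190,330)); print("ring",cv2.boundingRect(cv2.findNonZero(z)))
P=np.array([proj("scene",C+.095*(np.cos(a)*u+np.sin(a)*np.array([0,0,1]))+k*.007*ax) for a in np.linspace(0,6.28,90) for k in(-1,1)]); print("pred",P.min(0),P.max(0)-P.min(0))
```

```text
t 17.83 pos [ 0.5417 -0.225   0.3075] F [ 0.33  1.1  -3.33] M [-0.01 -0.01  0.02] gap 0.144
shift cm [ 0.17 -0.11  2.45] turn [ 0. -0. -0.]
green [([126, 261, 14, 12, 49], [131.8, 265.8])] [([420, 244, 14, 4, 46], [427.1, 245.3])]
yellow [([125, 257, 2, 2, 3], [125.7, 257.7]), ([129, 264, 10, 9, 39], [133.7, 268.2])] [([428, 251, 1, 2, 2], [428.0, 251.5])]
ring (85, 228, 87, 73)
pred [ 83.8 227.5] [88.7 74.7]
```

Call:
drive_tool(
  rows=[
    [[0.15,-0.1,0.8,0,0,0,1],[0.15,-0.1,1.6,0,0,0,1],[0.15,-0.1,2.4,0,0,0,1],[0.15,-0.1,2.8,0,0,0,1],[0.15,-0.1,2.8,0,0,0,1],[0.15,-0.1,2.8,0,0,0,1],[0.15,-0.1,2.8,0,0,0,1]],
  ],
)

```text
time_s: 18.42
eef_pos: [0.5435, -0.2241, 0.2797]
ee_rot: [3.139, -0.13, 0.0]
wrist_force: [-0.4, 0.4, -2.9]
finger_gap: 0.148
```

Call:
drive_tool(
  rows=[
    [[0,0,0.2,0,0,0,1],[0,0,0.4,0,0,0,1],[0,0,0.5,0,0,0,1],[0,0,0.5,0,0,0,1],[0,0,0.5,0,0,0,1]],
  ],
)

```text
time_s: 18.83
eef_pos: [0.5433, -0.224, 0.2744]
ee_rot: [-3.139, 0.13, 0.0]
wrist_force: [-0.4, -0.1, -2.7]
finger_gap: 0.143
```

Call:
drive_tool(
  rows=[
    [[0,0,0.1,0,0,0,1],[0,0,0.2,0,0,0,1],[0,0,0.3,0,0,0,1],[0,0,0.4,0,0,0,1],[0,0,0.4,0,0,0,1],[0,0,0.4,0,0,0,1]],
  ],
)

```text
time_s: 19.33
eef_pos: [0.5433, -0.224, 0.2704]
ee_rot: [-3.139, 0.13, 0.0]
wrist_force: [0.5, -0.4, -3.3]
finger_gap: 0.139
```

Call:
drive_tool(
  rows=[
    [[0,0,0.1,0,0,0,1],[0,0,0.2,0,0,0,1],[0,0,0.3,0,0,0,1],[0,0,0.3,0,0,0,1],[0,0,0.3,0,0,0,1]],
  ],
)

```text
time_s: 19.75
eef_pos: [0.5433, -0.224, 0.2674]
ee_rot: [-3.139, 0.13, 0.0]
wrist_force: [0.2, 0.5, -3.6]
finger_gap: 0.14
```

Call:
drive_tool(
  rows=[
    [[0,0,0.1,0,0,0,1],[0,0,0.2,0,0,0,1],[0,0,0.3,0,0,0,1],[0,0,0.3,0,0,0,1],[0,0,0.3,0,0,0,1]],
  ],
)

```text
time_s: 20.17
eef_pos: [0.5433, -0.224, 0.2644]
ee_rot: [-3.139, 0.13, 0.0]
wrist_force: [-0.5, 0.7, -2.9]
finger_gap: 0.145
```

Call:
drive_tool(
  rows=[
    [[0,0,0.1,0,0,0,1],[0,0,0.2,0,0,0,1],[0,0,0.3,0,0,0,1],[0,0,0.3,0,0,0,1],[0,0,0.3,0,0,0,1]],
  ],
)

```text
time_s: 20.58
eef_pos: [0.5433, -0.224, 0.2613]
ee_rot: [-3.139, 0.13, 0.0]
wrist_force: [0.3, -0.8, -3.5]
finger_gap: 0.144
```

Call:
drive_tool(
  rows=[
    [[0,0,0.1,0,0,0,1],[0,0,0.2,0,0,0,1],[0,0,0.3,0,0,0,1],[0,0,0.3,0,0,0,1],[0,0,0.3,0,0,0,1]],
  ],
)

```text
time_s: 21.0
eef_pos: [0.5433, -0.224, 0.2584]
ee_rot: [-3.139, 0.13, 0.0]
wrist_force: [-0.3, -0.5, -2.5]
finger_gap: 0.142
```

Call:
drive_tool(
  rows=[
    [[0,0,0.1,0,0,0,1],[0,0,0.2,0,0,0,1],[0,0,0.2,0,0,0,1],[0,0,0.2,0,0,0,1]],
  ],
)

```text
time_s: 21.33
eef_pos: [0.5433, -0.224, 0.2564]
ee_rot: [-3.139, 0.13, 0.0]
wrist_force: [0.9, 0.4, -2.9]
finger_gap: 0.141
```

Call:
drive_tool(
  rows=[
    [[0,0,0.1,0,0,0,1],[0,0,0.2,0,0,0,1],[0,0,0.2,0,0,0,1],[0,0,0.2,0,0,0,1]],
  ],
)

```text
time_s: 21.67
eef_pos: [0.5433, -0.224, 0.2544]
ee_rot: [-3.139, 0.13, 0.0]
wrist_force: [-0.1, -0.2, -2.7]
finger_gap: 0.147
```

Call:
drive_tool(
  rows=[
    [[0,0,0.1,0,0,0,1],[0,0,0.2,0,0,0,1],[0,0,0.2,0,0,0,1],[0,0,0.2,0,0,0,1]],
  ],
)

```text
time_s: 22.0
eef_pos: [0.5433, -0.224, 0.2524]
ee_rot: [-3.139, 0.13, 0.0]
wrist_force: [0.7, 0.7, -2.5]
finger_gap: 0.142
```

Call:
drive_tool(
  rows=[
    [[0,0,0.1,0,0,0,1],[0,0,0.2,0,0,0,1],[0,0,0.2,0,0,0,1],[0,0,0.2,0,0,0,1]],
  ],
)

```text
time_s: 22.33
eef_pos: [0.5433, -0.2242, 0.251]
ee_rot: [3.139, -0.13, 0.0]
wrist_force: [-2.4, 0.2, -0.5]
finger_gap: 0.145
```

First contact is at reported z ≈ 0.252 (inner edge ≈ 0.264, so the seat is ≈ 0.25). The −2.4 N in x is the sprung jaw pushing. Pressing on in small steps.

Call:
drive_tool(
  rows=[
    [[0,0,0.1,0,0,0,1],[0,0,0.2,0,0,0,1],[0,0,0.2,0,0,0,1],[0,0,0.2,0,0,0,1]],
  ],
)

```text
time_s: 22.67
eef_pos: [0.5434, -0.2242, 0.2489]
ee_rot: [3.138, -0.13, 0.001]
wrist_force: [-2.5, -0.4, 2.0]
finger_gap: 0.147
```

Call:
drive_tool(
  rows=[
    [[0,0,0.1,0,0,0,1],[0,0,0.2,0,0,0,1],[0,0,0.2,0,0,0,1],[0,0,0.2,0,0,0,1]],
  ],
)

```text
time_s: 23.0
eef_pos: [0.5437, -0.2241, 0.246]
ee_rot: [-3.139, 0.13, -0.001]
wrist_force: [0.1, -0.1, -0.4]
finger_gap: 0.146
```

Call:
drive_tool(
  rows=[
    [[0,0,0.1,0,0,0,1],[0,0,0.2,0,0,0,1],[0,0,0.2,0,0,0,1],[0,0,0.2,0,0,0,1]],
  ],
)

```text
time_s: 23.33
eef_pos: [0.5437, -0.224, 0.2442]
ee_rot: [-3.139, 0.13, -0.001]
wrist_force: [2.3, -0.2, -1.1]
finger_gap: 0.144
```

Call:
drive_tool(
  rows=[
    [[0,0,0.1,0,0,0,1],[0,0,0.2,0,0,0,1],[0,0,0.2,0,0,0,1],[0,0,0.2,0,0,0,1]],
  ],
)

```text
time_s: 23.67
eef_pos: [0.5436, -0.224, 0.2427]
ee_rot: [3.139, -0.13, 0.001]
wrist_force: [2.3, 0.6, -0.1]
finger_gap: 0.143
```

Call:
drive_tool(
  rows=[
    [[0,0,0.1,0,0,0,1],[0,0,0.2,0,0,0,1],[0,0,0.2,0,0,0,1],[0,0,0.2,0,0,0,1]],
  ],
)

```text
time_s: 24.0
eef_pos: [0.5437, -0.2241, 0.2408]
ee_rot: [3.139, -0.13, 0.001]
wrist_force: [1.9, -0.7, 1.0]
finger_gap: 0.144
```

Call:
drive_tool(
  rows=[
    [[0,0,0.1,0,0,0,1],[0,0,0.2,0,0,0,1],[0,0,0.2,0,0,0,1],[0,0,0.2,0,0,0,1]],
  ],
)

```text
time_s: 24.33
eef_pos: [0.5436, -0.2241, 0.2387]
ee_rot: [3.139, -0.13, 0.001]
wrist_force: [3.2, 0.3, 2.1]
finger_gap: 0.144
```

Call:
drive_tool(
  rows=[
    [[0,0,0.1,0,0,0,1],[0,0,0.15,0,0,0,1],[0,0,0.15,0,0,0,1],[0,0,0.15,0,0,0,1]],
  ],
)

```text
time_s: 24.67
eef_pos: [0.5436, -0.2241, 0.2373]
ee_rot: [3.139, -0.13, 0.001]
wrist_force: [3.1, -0.0, 2.7]
finger_gap: 0.144
```

Call:
drive_tool(
  rows=[
    [[0,0,0.1,0,0,0,1],[0,0,0.15,0,0,0,1],[0,0,0.15,0,0,0,1],[0,0,0.15,0,0,0,1]],
  ],
)

```text
time_s: 25.0
eef_pos: [0.5437, -0.2241, 0.2369]
ee_rot: [3.138, -0.13, 0.002]
wrist_force: [2.4, 0.9, 7.4]
finger_gap: 0.141
```

Call:
drive_tool(
  rows=[
    [[0,0,0.05,0,0,0,1],[0,0,0.1,0,0,0,1],[0,0,0.1,0,0,0,1],[0,0,0.1,0,0,0,1]],
  ],
)

```text
time_s: 25.33
eef_pos: [0.5437, -0.2242, 0.2367]
ee_rot: [3.138, -0.13, 0.003]
wrist_force: [1.3, 1.1, 9.3]
finger_gap: 0.146
```

Call:
drive_tool(
  rows=[
    [[0,0,0.05,0,0,0,1],[0,0,0.1,0,0,0,1],[0,0,0.1,0,0,0,1],[0,0,0.1,0,0,0,1],[0,0,0.1,0,0,0,1]],
  ],
)

```text
time_s: 25.75
eef_pos: [0.5437, -0.2242, 0.2365]
ee_rot: [3.138, -0.13, 0.003]
wrist_force: [0.2, 2.0, 12.1]
finger_gap: 0.141
```

Run:
```python
from h import *
t=arm.get_image("top");s=arm.get_image("scene")
go((.5435,-.2240,.236),-4.75)
for k,lo,hi in(("green",(45,100,80),(85,255,255)),("yellow",(20,120,120),(35,255,255))): print(k,blobs(s,lo,hi,(110,245,150,285),2)[1],blobs(t,lo,hi,(415,230,440,260),2)[1])
f=lambda i:cv2.resize(i,None,fx=8,fy=8,interpolation=cv2.INTER_CUBIC)
b=cv2.imread("pics/scene0.png")[:,:,::-1]
cv2.imwrite("pics/c10.png",f(np.hstack([s[235:300,105:155],b[235:300,105:155]]))[:,:,::-1])
```

```text
t 25.85 pos [ 0.5437 -0.2242  0.2365] F [-0.74  2.22 12.61] M [ 0.41  0.07 -0.07] gap 0.142
shift cm [-0.03 -0.02  0.05] turn [ 0.001 -0.002  0.   ]
green [] []
yellow [([130, 265, 10, 9, 36], [134.6, 269.0])] []
```

View pics/c10.png

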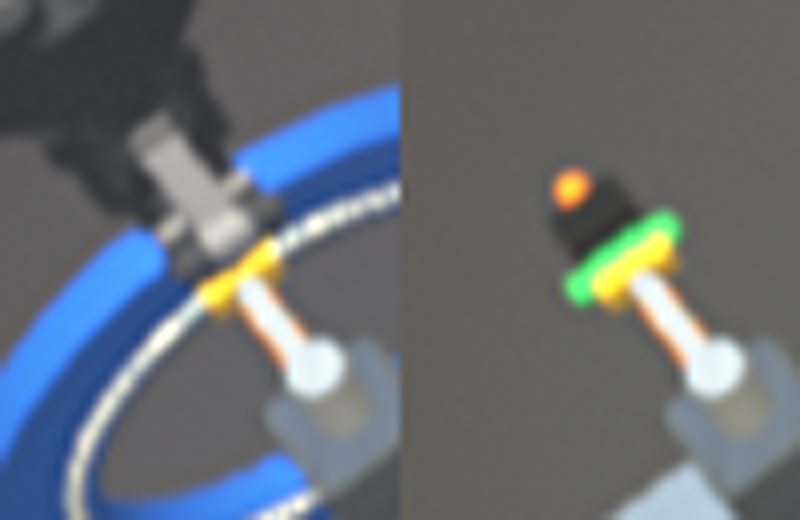

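The rim is between the jaws (seal line passes the yellow jaw at crop (240,275)) and the green seat is hidden under it. There is a hard stop at z=0.2365 with about 15 N push. Unload, release with a limited opening, then check by pressing on the rim top with shut fingers, in case the fingertips had bottomed on the jaws.

Call:
drive_tool(
  rows=[
    [[0,0,-0.2,0,0,0,1],[0,0,-0.4,0,0,0,1],[0,0,-0.45,0,0,0,1],[0,0,-0.45,0,0,0,1]],
  ],
)

```text
time_s: 26.18
eef_pos: [0.5435, -0.224, 0.2371]
ee_rot: [-3.139, 0.13, -0.0]
wrist_force: [5.0, 0.0, -0.1]
finger_gap: 0.145
```

Call:
drive_tool(
  rows=[
    [[0,0,0,0,0,0,0.85],[0,0,0,0,0,0,0.8],[0,0,0,0,0,0,0.75],[0,0,0,0,0,0,0.7],[0,0,0,0,0,0,0.65],[0,0,0,0,0,0,0.6],[0,0,0,0,0,0,0.6],[0,0,0,0,0,0,0.6]],
  ],
)

```text
time_s: 26.85
eef_pos: [0.5432, -0.2241, 0.238]
ee_rot: [-3.139, 0.13, 0.0]
wrist_force: [0.9, 0.7, -0.1]
finger_gap: 0.4
```

Call:
drive_tool(
  rows=[
    [[0,0,-0.5,0,0,0,0.6],[0,0,-1.5,0,0,0,0.6],[0,0,-3,0,0,0,0.6],[0,0,-4,0,0,0,0.6],[0,0,-4,0,0,0,1],[0,0,-4,0,0,0,1],[0,0,-4,0,0,0,1],[0,0,-4,0,0,0,1],[0,0,-4,0,0,0,1],[0,0,-4,0,0,0,1]],
  ],
)

```text
time_s: 27.68
eef_pos: [0.5431, -0.2239, 0.2772]
ee_rot: [-3.138, 0.13, 0.002]
wrist_force: [0.8, -0.4, 0.1]
finger_gap: 0.004
```

Run:
```python
from h import *
s=arm.get_image("scene"); go((.5450,-.2240,.250),-4.75)
z,b=blobs(s,(100,120,50),(125,255,255),(70,190,190,350)); print("ring",cv2.boundingRect(cv2.findNonZero(z)))
y=np.radians(-4.75); u=np.array([-np.sin(y),np.cos(y),0]); ax=np.array([np.cos(y),np.sin(y),0])
for cz in(.188,.192):
    C=np.array([.5437,-.2242,cz]); P=np.array([proj("scene",C+.095*(np.cos(a)*u+np.sin(a)*np.array([0,0,1]))+k*.007*ax) for a in np.linspace(0,6.28,90) for k in(-1,1)]); print("pred",P.min(0),P.max(0)-P.min(0))
for k,lo,hi in(("green",(45,100,80),(85,255,255)),("yellow",(20,120,120),(35,255,255))): print(k,blobs(s,lo,hi,(110,245,150,285),2)[1])
```

```text
t 27.73 pos [ 0.5431 -0.2239  0.2774] F [0.55 0.38 0.31] M [-0.02  0.01 -0.04] gap 0.001
shift cm [ 0.19 -0.01  2.74] turn [-0.     0.001 -0.   ]
ring (99, 245, 80, 68)
pred [ 98.1 243.9] [81.5 69.4]
pred [ 97.4 243.1] [81.8 69.6]
green []
yellow [([130, 265, 10, 9, 33], [134.3, 269.1])]
```

Call:
drive_tool(
  rows=[
    [[0.1,0,0.8,0,0,0,1],[0.1,0,1.6,0,0,0,1],[0.1,0,2.4,0,0,0,1],[0.1,0,2.6,0,0,0,1],[0.1,0,2.6,0,0,0,1],[0.1,0,2.6,0,0,0,1]],
  ],
)

```text
time_s: 28.23
eef_pos: [0.5442, -0.2241, 0.2516]
ee_rot: [-3.139, 0.13, 0.001]
wrist_force: [0.3, 0.6, 0.6]
finger_gap: -0.003
```

Call:
drive_tool(
  rows=[
    [[0,0,0.1,0,0,0,1],[0,0,0.2,0,0,0,1],[0,0,0.2,0,0,0,1],[0,0,0.2,0,0,0,1]],
  ],
)

```text
time_s: 28.57
eef_pos: [0.5444, -0.2242, 0.2502]
ee_rot: [3.139, -0.13, 0.0]
wrist_force: [0.5, 0.0, 0.2]
finger_gap: -0.001
```

Call:
drive_tool(
  rows=[
    [[0,0,0.1,0,0,0,1],[0,0,0.2,0,0,0,1],[0,0,0.2,0,0,0,1],[0,0,0.2,0,0,0,1]],
  ],
)

```text
time_s: 28.9
eef_pos: [0.5446, -0.2243, 0.2491]
ee_rot: [3.138, -0.13, 0.002]
wrist_force: [-1.4, 1.1, 4.8]
finger_gap: 0.002
```

Call:
drive_tool(
  rows=[
    [[0,0,0.1,0,0,0,1],[0,0,0.2,0,0,0,1],[0,0,0.2,0,0,0,1],[0,0,0.2,0,0,0,1]],
  ],
)

```text
time_s: 29.23
eef_pos: [0.5452, -0.2245, 0.2487]
ee_rot: [3.137, -0.13, 0.005]
wrist_force: [-2.4, 2.0, 9.8]
finger_gap: -0.0
```

Pressing the rim top alone gives an immediate hard stop at z=0.2487 with 9.8 N (more than the ≤6 N sliding force) and no further travel. So the rim is home, at the height predicted by the first stop. Retreating.

Call:
drive_tool(
  rows=[
    [[0,0,-0.5,0,0,0,1],[0,0,-1.5,0,0,0,1],[0,0,-4,0,0,0,1],[0,0,-7,0,0,0,1],[0,0,-10,0,0,0,1],[0,0,-12,0,0,0,1],[0,0,-12,0,0,0,1],[0,0,-12,0,0,0,1],[0,0,-12,0,0,0,1],[0,0,-12,0,0,0,1],[0,0,-12,0,0,0,1],[0,0,-12,0,0,0,1]],
  ],
)

```text
time_s: 30.23
eef_pos: [0.544, -0.224, 0.3643]
ee_rot: [-3.138, 0.13, 0.004]
wrist_force: [0.4, 0.1, 0.4]
finger_gap: 0.003
```

Run:
```python
from h import *
f=[]
for i in range(2):
    s=arm.get_image("scene"); z,b=blobs(s,(100,120,50),(125,255,255),(70,190,190,350)); p=cv2.findNonZero(z); print("ring",cv2.boundingRect(p),p.mean(0))
    arm.get_image("top"); arm.get_image("top")
o=arm.get_obs(); print(o["time_s"],o["wrist_force"].round(1),o["eef_pos"])
b=cv2.imread("pics/scene0.png")[:,:,::-1].astype(int); d=np.abs(s.astype(int)-b).max(2)
for n,(x,y) in {"beaker":(268,275),"buffer":(190,217),"amber":(321,155)}.items(): print(n,d[y-15:y+15,x-12:x+12].mean())
y=np.radians(-4.75); u=np.array([-np.sin(y),np.cos(y),0]); ax=np.array([np.cos(y),np.sin(y),0]); C=np.array([.5440,-.2242,.188])
P=np.array([proj("scene",C+.095*(np.cos(a)*u+np.sin(a)*np.array([0,0,1]))+k*.007*ax) for a in np.linspace(0,6.28,90) for k in(-1,1)]); print("pred",P.min(0),P.max(0)-P.min(0))
arm.finish_job()
```

```text
ring (99, 245, 80, 67) [[134.65386819 275.93295129]]
ring (99, 245, 80, 67) [[134.62234957 275.96446991]]
30.5333 [ 0.1  0.5 -0.4] [ 0.54432934 -0.22412218  0.36593339]
beaker 1.175
buffer 0.9041666666666667
amber 1.1833333333333333
pred [ 98.2 244. ] [81.4 69.4]
the job is handed in; nothing more can be done
```

The blue ring is hanging on the J-hook and the job is handed in at 30.5 s; no verdict is reported back. I lifted the ring by its rim, pressed it between the jaws to the hard stop, let go and raised the arm clear.

- **First grasp failed:** the fingers closed on air because their real tips sit about 34 mm above the reported TCP. I measured this by touching the rim from above (about 9 N), then gripped the rim with roughly 12 mm of overlap.
- **Seating felt by force:** the jaw lips took about 5 N, the rim then slid about 12 mm, and it reached a hard stop. The most push I measured against the hook was about 15.5 N.
- **Seating check:** after release I pressed on the rim top alone with the fingers shut. At 9.8 N it gave no further travel, and the stop was at the predicted height.
- **Last camera checks:** the ring's outline stays still and is within about 1 px of the seated pose I predicted on the hook. The beaker and both bottles look unchanged, and the wrist force is about zero.
- **Not confirmed directly:** the green seat is hidden under the rim, so its being down rests on the force and height evidence. The camera's own estimate of the tip offset was smaller, 20 to 28 mm, and I relied on the touch instead.

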